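# Fetch the bottom electrode carrier and load the reader

### The job

Draw the bottom carrier out of the magazine by its blue end, leaving the rest of the stack and the weight on it inside. Then load it into the reader, blue end first under the blue bridge and flat on the bed, sliding it in until the blue end meets the red plunger and has pushed it about half-way in (5 of its 10 mm), and let go. The plunger is for the carrier alone to push. Leave the other things on the bench where they are.

Things in the scene. Friction and masses are not known exactly. Their poses are not given: they have to be found in the camera images.
- carrier0_center (a point): Centre (half-way up) of the bottom carrier, the one to fetch: a plate 110 mm long (x) x 56 wide (y) x 8 thick (z up), about 80 g, white with a blue end (last 30 mm at its -x end) and a dark square with a round window flush in its top. At the start the blue end sticks 32 to 40 mm out of the magazine throat, the rest is under the stack.
- carrier0_lead (a point): Centre of the end face of the blue end of that same carrier, 55 mm along -x from its centre; axes as the carrier's.
- magazine_throat (a point): Fixed magazine, an open-topped stack holder with a blue front wall: middle of that wall's outer face, at the level the bottom carrier lies on (45 mm above the table). +x points into the magazine, z up. Carriers come out along -x through the throat, a gap 11.5 mm high under the front wall. The walls rise 40 mm above this point.
- apron_end (a point): Outer end, on the top face, of the aluminium apron before the throat, level with the throat point and 125 mm along -x from it; same axes. The apron is 36 mm wide: carriers overhang it 10 mm each side, so fingers reach below their edges. Its foot, 60 mm wide and 33 mm high, stands 105 to 119 mm from the wall.
- magazine_well (a point): Middle of the magazine's inside floor, 62.5 mm along +x from the throat point; same axes. The well is 113 x 58 mm inside.
- carrier1_center (a point): Centre of the second carrier from below, same as the first; it drops 8 mm when the bottom one has gone.
- carrier2_center (a point): Centre of the third carrier from below.
- carrier3_center (a point): Centre of the top carrier.
- weight_center (a point): Centre of the dark steel follower weight (100 x 52 x 10 mm, roughly 0.4 kg) that lies loose on top of the stack; with it, drawing out the bottom carrier takes some 3 to 12 N.
- reader_mouth (a point): Fixed reader, a bed leading under a blue bridge to a red plunger, a white box (75 mm high) behind. This point is on the bed's top face (45 mm above the table), on its centre line, below the bridge's near edge. +x is the way a carrier slides in, z up. The bridge covers 0 to 20 mm; the gap under it is 12 mm high, 60 mm wide; its top is 66 mm above the table.
- bed_end (a point): Outer end of the reader's aluminium bed, on its top face, 110 mm along -x from the reader point; same axes. The bed is 36 mm wide, level, free on both sides, on a foot 60 mm wide and 33 mm high 3 to 17 mm in from this end. Two flared steel guides (tips about 68 mm apart) reach 12 mm out before the bridge.
- plunger (a joint): Red plunger (36 mm wide, 14 mm high face, standing on the bed) of the reader's black contact block, seen past the bridge and facing it. Reads 0 when out and grows to 0.010 m, a hard end, as a carrier pushes it along the reader's +x; it takes about 6 N and stays where it is pushed. The block is clamped so that the plunger's face, when out, lies 30 to 50 mm past the reader point; where is not given: feel for it.
- mug: Bystander: blue ceramic mug, 80 mm across, 95 mm high; origin under its centre
- bottle: Bystander: brown glass bottle, 56 mm across, 130 mm high; origin under its centre
- screwdriver: Bystander: screwdriver lying on the table, lying along its own x axis
- mouse: Bystander: black computer mouse, 105 x 62 x 34 mm; origin under its centre
- notepad: Bystander: yellow block of sticky notes, 76 x 76 x 20 mm; origin under its centre
- dish: Bystander: shallow glass dish, 90 mm across, 18 mm high; origin under its centre

How it is judged (in metres and radians):
On the way:
1. the bottom carrier is drawn wholly clear of the magazine, with the rest of the stack still inside (x of carrier0_lead in the frame of magazine_throat below -0.111 m and horizontal distance between each of carrier1_center, carrier2_center, carrier3_center, weight_center and magazine_well below 0.015 m), for 0.1 s.
At the end, for the whole second after the job is handed in: Carrier flat on the reader bed (0.05 rad; in line to 0.08 rad), blue end 28 to 64 mm past the bridge's near edge (5 mm sideways), released; plunger pushed in 2 to 8 mm; other carriers and weight still in the magazine (within 15 mm of its middle) (value of joint plunger between 0.002 and 0.008 m and x of carrier0_lead in the frame of reader_mouth between 0.028 and 0.064 m and y of carrier0_lead in the frame of reader_mouth between -0.005 and 0.005 m and z of carrier0_center in the frame of reader_mouth between 0.002 and 0.0065 m and angle between carrier0_center's own z axis and vertical below 0.05 rad and angle between the x axis of carrier0_center and the x axis of reader_mouth, either way round below 0.08 rad and horizontal distance between each of carrier1_center, carrier2_center, carrier3_center, weight_center and magazine_well below 0.015 m and contact force between the fingers and carrier0 below 0.5 N); the robot touches nothing.
It fails at once if the fingers touch the red plunger (contact force between the fingers and plunger above 0.5 N).
It fails at once if another carrier or the weight leaves the magazine (horizontal distance between any of carrier1_center, carrier2_center, carrier3_center, weight_center and magazine_well above 0.03 m).
It fails at once if a bystander is displaced by more than 30 mm (distance of any of mug, bottle, screwdriver, mouse, notepad, dish from where it was at the start of the episode above 0.03 m).
It also fails if it takes over 67 s, if anything falls off the work surface, if the arm or the gripper's body presses on something with over 40 N, if the wrist force passes 120 N, or if a joint passes its speed limit or range.

### The arm

A 6-joint arm with a two-finger parallel gripper is mounted at the origin on the work surface. World frame = base frame: x ahead of the robot, y to its left, z up, the work surface at z = 0. Lengths are in m, angles in degrees, forces in N, time in s.
With the tool pointing down it reaches from about 0.25 to 0.725 m from the base axis. Payload 9.7 kg.
Tool frame: the origin (TCP) lies at the very end of the fingers, on their centre line; the grasp point (between the pads) lies 19 mm behind it; z points along the fingers, y is the direction in which the jaws open and shut (so a half turn about z gives the same grasp; the last joint's range is limited). The gripper opens to 85 mm and grips with 20 to 120 N. Pads are 22 mm wide; open, the fingers measure 114 mm over their backs; the gripper's body (76 mm by 85 mm) begins 54 mm behind the grasp point. The pads swing forward as they close: fully open they stand 13 mm farther back than shut.
Start: joints at [-63.713, 4.979, 10.078, 95.1, 0, 90], TCP at [0.244, -0.493, 0.204] pointing down, gripper open.
Joint ranges: [-179.16, 179.16], [-48.56, 103.87], [-65.8, 70.77], [-126.05, 130.52], [-82.76, 87.17], [-180, 180]. Speed limits (degrees/s): [127.2, 127.2, 147.25, 180, 180, 180].

### API

Orientations are given as [roll, pitch, yaw] about the fixed x, y, z axes, in that order (R = Rz(yaw) Ry(pitch) Rx(roll)).
In Python, from workcell import bot gives the robot as it stands.
- The arm moves only by the shell command python3 -m pendant 'ROWS' [FORCE]. ROWS is JSON, a list that holds one entry, the list of rows, each a list of 7 numbers: the shift along the tool's x, y, z in cm, then the turn, a rotation vector about the tool's x, y, z in rad, then the opening in per cent of the stroke, from 0 (shut) to 100 (fully open). In form: [[[dx, dy, dz, ax, ay, az, gripper], ...]]. A call has 1 to 5 rows; each row shifts and turns the pose as measured when the row begins, along the tool's axes as they then stand; what a row does not reach is not made up. A row lasts 1/12 s, in which the tool goes at most 41.7 mm and 7.16 degrees, less where a joint would pass 70% of its speed; a pose out of reach is approached as far as the arm can. A call with a gripper value outside its range is refused whole. The fingers move at their own pace and stop on an object; FORCE is the grip in N (left out, the last holds). Time passes only in rows, so rows that do not move let the fingers close. It gives the time, the measured TCP pose, the force and the opening at its end, in the units of the state.
- bot.get_obs(): the state, without advancing time (a new reading comes with each control period).
- bot.camera(name): name is "side" or "top" or "wrist"; returns the picture (400x640x3 uint8, red, green, blue); there is no depth.
- bot.get_calibration(name): a dict with "intrinsics" (3x3 intrinsics, pixels), "D" ([k1, k2, p1, p2, k3] as OpenCV has them; the pictures are not rectified), "pose" (4x4, takes a point from camera to world coordinates); the wrist camera has in their place "T_tool_cam" (4x4, takes a point from camera to tool coordinates, whose origin is the TCP and whose axes are the flange's). Camera axes: x right, y down, z forward; pixel columns grow to the right and rows downward; lengths in m; the calibration is good to about 2 mm. A picture is of the moment at which its call begins: read the wrist's pose just before it. get_calibration takes no time and is no camera call.
- bot.job_done(): hands the job in, once; it reports no verdict.
Trained networks look in the newest picture that a camera, given by its name, has taken for a name from the list of things; names that differ only in an ending like _2 or _b are one class to them, and where a whole thing is asked for, a point or a joint stands for the part that bears it (a point fixed in the world has none). Each returns a list of dicts, best first, with "confidence" (0 to 1); they miss things now and then, are a little off and sometimes report something else, mostly with a low value. They report only what shows in the picture. A call takes as long as a camera call.
- bot.masks_of(camera, thing): "pixels" (400x640 bool, what is visible of it) and "extent" ([left, top, right, bottom] in pixels, round what is visible of it).
- bot.mark_of(camera, thing): "uv" ([column, row] in pixels: a listed point, or the origin of a listed thing).
The state is a dict: "time": time; "q": joint angles; "qd": joint speeds; "joint_efforts": joint torques, N m; "ee_pos": TCP position; "tcp_rot": TCP orientation; "wrist_force": force on the tool from outside, world axes, zero at the start; "torque": the same for the moment, N m; "opening": finger opening in m.
Only numpy, scipy, OpenCV 4.12 (cv2) and the standard library are available. Lean on these libraries where they do the work, as an engineer would, in place of code of your own. Each camera call takes 0.05 s, during which the arm holds its last target. There are 200 camera calls.

## Working session

There is one attempt and no reset: what is moved stays moved. The work goes in short steps, Python scripts to look and compute and a shell command to move; the robot and the scene stay as the last step left them, time stands still between calls to the robot, and variables do not carry over. Pictures are saved under pics/ and viewed, about 8 in all and at most 12, crops included, and the job is handed in when it is done.

```bash
mkdir -p pics; ls; cat > h.py <<'E'
import numpy as np, cv2
from scipy.spatial.transform import Rotation as R
from workcell import bot
def T_tool():
    o=bot.get_obs(); T=np.eye(4); T[:3,:3]=R.from_euler('xyz',o['tcp_rot'],degrees=True).as_matrix(); T[:3,3]=o['ee_pos']; return T
def ray(cam,uv,T=None):
    c=bot.get_calibration(cam); P=np.array(c['pose']) if cam!='wrist' else T@np.array(c['T_tool_cam'])
    n=cv2.undistortPoints(np.array([[uv]],float),np.array(c['intrinsics'],float),np.array(c['D'],float))[0,0]
    return P[:3,3],P[:3,:3]@np.array([n[0],n[1],1.])
def onz(cam,uv,z,T=None):
    o,d=ray(cam,uv,T); return o+d*(z-o[2])/d[2]
def proj(cam,p,T=None):
    c=bot.get_calibration(cam); P=np.array(c['pose']) if cam!='wrist' else T@np.array(c['T_tool_cam'])
    Q=np.linalg.inv(P); return cv2.projectPoints(np.array([p],float),cv2.Rodrigues(Q[:3,:3])[0],Q[:3,3],np.array(c['intrinsics'],float),np.array(c['D'],float))[0][0,0]
def shot(cam,name=None):
    T=T_tool(); im=bot.camera(cam)
    if name: cv2.imwrite('pics/'+name+'.png',im[:,:,::-1])
    return T,im
E
python3 - <<'E'
from h import *
np.set_printoptions(precision=4,suppress=True)
print(bot.get_obs())
Z=dict(carrier0_center=.049,carrier0_lead=.049,magazine_throat=.045,apron_end=.045,magazine_well=.045,carrier3_center=.073,weight_center=.082,reader_mouth=.045,bed_end=.045,plunger=.052,mug=0,bottle=0,screwdriver=.01,mouse=0,notepad=0,dish=0)
for cam in('top','side'):
    shot(cam,cam+'0'); print(cam,np.array(bot.get_calibration(cam)['pose'])[:3,3])
    for k,z in Z.items():
        for m in bot.mark_of(cam,k)[:1]: print(k,np.array(m['uv']),round(m['confidence'],2),onz(cam,m['uv'],z))
E
```

```text
pics
{'time': 0.0, 'q': array([-63.7142,   5.0119,  10.0349,  95.1001,  -0.0005,  90.0013]), 'qd': array([ 0.0313,  0.0028,  0.0085, -0.0768,  0.1117,  0.0407]), 'joint_efforts': array([ -0.0003, -52.0386,  46.4801,   0.0163,  -0.0001,   0.    ]), 'ee_pos': array([ 0.2434, -0.4929,  0.2031]), 'tcp_rot': array([-179.9229,    0.0005,   26.2845]), 'wrist_force': array([-0.2914,  0.8869, -1.5889]), 'torque': array([0.0037, 0.0063, 0.0121]), 'opening': 0.08527312066842441}
top [0.5128 0.0954 0.8753]
carrier0_center [276.5 155.9] 0.65 [0.6491 0.2021 0.049 ]
carrier0_lead [281.3 179.7] 0.84 [0.5953 0.1897 0.049 ]
magazine_throat [279.9 161.8] 0.93 [0.6365 0.1945 0.045 ]
apron_end [284.3 181.6] 0.74 [0.5916 0.1833 0.045 ]
carrier3_center [275.3 133.4] 0.58 [0.695  0.2031 0.073 ]
weight_center [271.9 131. ] 0.57 [0.6981 0.2094 0.082 ]
reader_mouth [484.4 200.4] 0.59 [ 0.5592 -0.2721  0.045 ]
bed_end [434.5 208.3] 0.68 [ 0.5387 -0.1586  0.045 ]Traceback (most recent call last):
  File "<stdin>", line 8, in <module>
ValueError: it knows: apron_end, bed_end, bottle, carrier0_center, carrier0_lead, carrier1_center, carrier2_center, carrier3_center, dish, magazine_throat, magazine_well, mouse, mug, notepad, reader_mouth, screwd
```

```bash
python3 - <<'E'
from h import *
np.set_printoptions(precision=4,suppress=True)
Z=dict(carrier0_center=.049,carrier0_lead=.049,magazine_throat=.045,apron_end=.045,carrier3_center=.073,weight_center=.082,reader_mouth=.045,bed_end=.045,mug=0,bottle=0,screwdriver=.01,mouse=0,notepad=0,dish=0)
for cam in('side','top'):
    shot(cam,cam+'1'); print(cam,np.array(bot.get_calibration(cam)['pose'])[:3,3])
    for k,z in Z.items():
        if cam=='top' and z>=.04: continue
        for m in bot.mark_of(cam,k)[:1]: print(k,np.array(m['uv']),round(m['confidence'],2),onz(cam,m['uv'],z))
E
```

```text
side [-0.0024  0.6897  0.6712]
carrier0_center [268.9 219.5] 0.67 [0.6482 0.2081 0.049 ]
carrier0_lead [282.8 220.6] 0.59 [0.6178 0.185  0.049 ]
apron_end [312.9 233.9] 0.68 [0.5246 0.1644 0.045 ]
carrier3_center [313.5 233.4] 0.25 [0.5013 0.1855 0.073 ]
weight_center [254.8 203.3] 0.7 [0.696  0.2146 0.082 ]
reader_mouth [395.9 169.3] 0.94 [ 0.5613 -0.2637  0.045 ]
bed_end [380.  182.5] 0.85 [ 0.5499 -0.1593  0.045 ]
mug [327.8 170.3] 0.85 [ 0.7694 -0.1557  0.    ]
bottle [298.6 186.4] 0.87 [ 0.7666 -0.0119  0.    ]
screwdriver [266.2 316.7] 0.73 [0.4314 0.4005 0.01  ]
mouse [422.9 215.4] 0.62 [ 0.3874 -0.1623  0.    ]
notepad [392.1 243.6] 0.65 [0.3807 0.0066 0.    ]
dish [201.2 292.6] 0.71 [0.5984 0.459  0.    ]
top [0.5128 0.0954 0.8753]
mug [434.7 109.1] 0.55 [ 0.7805 -0.171   0.    ]
bottle [371.1 109. ] 0.58 [ 0.7769 -0.0168  0.    ]
screwdriver [193.5 250.7] 0.79 [0.4282 0.3939 0.01  ]
mouse [423.1 277.3] 0.59 [ 0.3762 -0.1465  0.    ]
notepad [357.7 273.3] 0.64 [0.3823 0.0086 0.    ]
dish [171.5 174.9] 0.8 [0.6056 0.4568 0.    ]
```

View pics/top0.png

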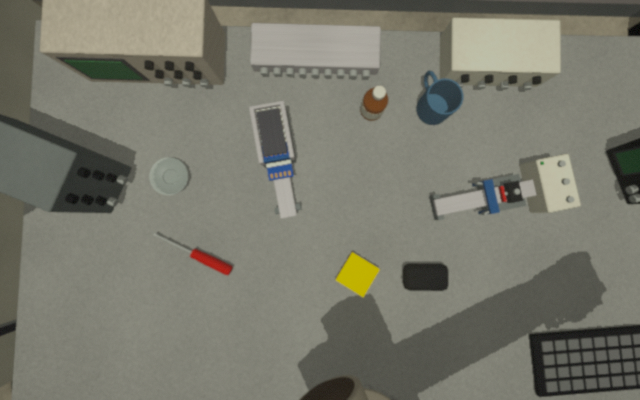

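```bash
sleep 0
r='x'; 
python3 -m pendant '[[[3.3,-2.4,0,0,0,0,100],[3.3,-2.4,0,0,0,0,100],[3.3,-2.4,0,0,0,0,100],[3.3,-2.4,0,0,0,0,100],[3.3,-2.4,0,0,0,0,100]]]' 
python3 -m pendant '[[[3.3,-2.4,0,0,0,0,100],[3.3,-2.4,0,0,0,0,100],[3.3,-2.4,0,0,0,0,100],[3.3,-2.4,0,0,0,0,100],[3.3,-2.4,0,0,0,0,100]]]' 
python3 -m pendant '[[[3.3,-2.4,0,0,0,0,100],[3.3,-2.4,0,0,0,0,100],[3.3,-2.4,0,0,0,0,100],[3.3,-2.4,0,0,0,0,100],[3.3,-2.4,0,0,0,0,100]]]' 
python3 -c "
from h import *
print(bot.get_calibration('wrist'))
print([m for c in ('top','side') for m in [onz(c,(288,216) if c=='top' else (313,234),.045)]])"
```

```text
time: 2.02
ee_pos: [0.3378, -0.3125, 0.201]
tcp_rot: [-179.9, 0.1, 25.6]
wrist_force: [0.9, 0.1, 0.5]
opening: 0.0853
time: 2.43
ee_pos: [0.4349, -0.1277, 0.2021]
tcp_rot: [179.9, -0.1, 25.5]
wrist_force: [1.3, -0.3, 0.0]
opening: 0.0854
time: 2.85
ee_pos: [0.5319, 0.0569, 0.2035]
tcp_rot: [179.8, -0.2, 25.6]
wrist_force: [0.1, -1.4, -0.3]
opening: 0.085
{'intrinsics': array([[298.40022572,   0.        , 316.26089142],
       [  0.        , 298.40022572, 198.23720991],
       [  0.        ,   0.        ,   1.        ]]), 'D': array([-0.02685693,  0.        ,  0.        ,  0.        ,  0.        ]), 'T_tool_cam': array([[-5.90184115e-05, -9.66245735e-01, -2.57622156e-01,
         6.55413948e-02],
       [ 9.99999994e-01, -3.24289676e-05, -1.07459932e-04,
        -9.44356256e-04],
       [ 9.54782809e-05, -2.57622161e-01,  9.66245731e-01,
        -1.71090060e-01],
       [ 0.00000000e+00,  0.00000000e+00,  0.00000000e+00,
         1.00000000e+00]])}
[array([0.51386004, 0.17277215, 0.045     ]), array([0.52409238, 0.16454015, 0.045     ])]
```

```bash

python3 -m pendant '[[[2.6,-3.1,0,0,0,0,100],[2.6,-3.1,0,0,0,0,100],[2.6,-3.1,0,0,0,0,100],[0,0,0,0,0,0.1,100],[0,0,0,0,0,0.1,100]]]' 
python3 -m pendant '[[[0,0,0,0,0,0,100]]]' 
cat > look.py <<'E'
from h import *
import sys
np.set_printoptions(precision=4,suppress=True)
name=sys.argv[1]; T,im=shot('wrist',name); print(T[:3,3],bot.get_obs()['tcp_rot'])
Z=dict(carrier0_center=.049,carrier0_lead=.049,magazine_throat=.045,apron_end=.045,weight_center=.082,reader_mouth=.045,bed_end=.045)
for k in sys.argv[2:]:
    for m in bot.mark_of('wrist',k)[:1]: print(k,np.array(m['uv']),round(m['confidence'],2),onz('wrist',m['uv'],Z[k],T))
E
python3 look.py w1 carrier0_lead carrier0_center magazine_throat apron_end weight_center
```

```text
time: 3.27
ee_pos: [0.5683, 0.1714, 0.2008]
tcp_rot: [-179.3, -0.2, 16.4]
wrist_force: [-0.5, -0.7, 0.2]
opening: 0.0857
time: 3.35
ee_pos: [0.5688, 0.1708, 0.2002]
tcp_rot: [-179.3, -0.2, 16.5]
wrist_force: [-1.2, 0.0, 0.6]
opening: 0.0853
[0.5688 0.1708 0.2002] [-179.2813   -0.1668   16.4655]
carrier0_lead [308.2 150.7] 0.8 [0.5968 0.1911 0.049 ]
magazine_throat [310.4 112.6] 0.76 [0.6355 0.2    0.045 ]
apron_end [305.7 226.3] 0.9 [0.5119 0.1699 0.045 ]
weight_center [315.4  38.5] 0.96 [0.6972 0.2121 0.082 ]
```

View pics/w1.png

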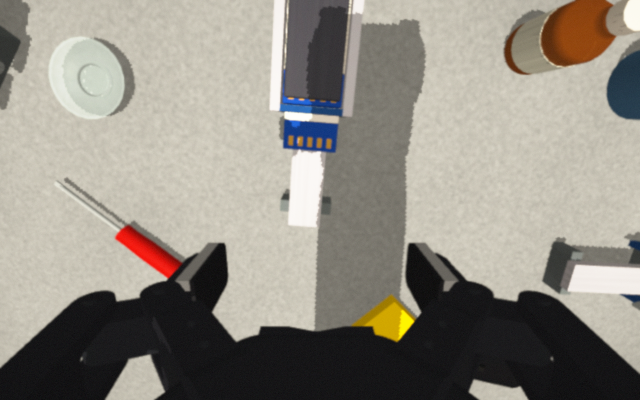

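```bash

python3 -m pendant '[[[0,0,0,-0.012,0,0.055,100],[2.5,-0.7,2,0,0,0,100],[2.5,-0.7,3.5,0,0,0,100],[0,0,3.5,0,0,0,100],[0,0,0,0,0,0,100]]]' 
python3 look.py w2 carrier0_lead magazine_throat apron_end
```

```text
time: 4.07
ee_pos: [0.6215, 0.1764, 0.113]
tcp_rot: [-179.0, -0.7, 15.4]
wrist_force: [-1.5, 0.1, -1.2]
opening: 0.0859
[0.6215 0.1764 0.113 ] [-178.9946   -0.8651   15.394 ]
carrier0_lead [293.6 224.8] 0.82 [0.597  0.1915 0.049 ]
apron_end [291.3 315.4] 0.9 [0.5088 0.1717 0.045 ]
```

View pics/w2.png

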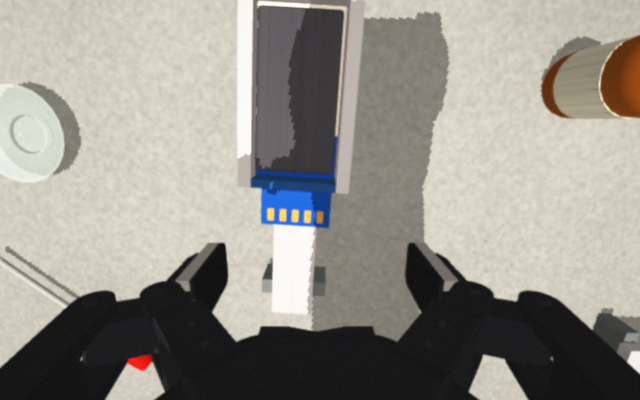

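```bash

python3 -m pendant '[[[0,-1.2,0,-0.03,-0.02,0.06,100],[-0.2,-1.1,0,0,0,0,100],[0,0,0,0,0,0,100]]]' 
python3 -m pendant '[[[0,0,0,0,0,0,100]]]' 
python3 - <<'E'
from h import *
T=np.eye(4);T[:3,:3]=R.from_euler('xyz',[-178.9946,-.8651,15.394],degrees=True).as_matrix();T[:3,3]=[0.6215,0.1764,0.113]
a=onz('wrist',(263,222),.053,T);b=onz('wrist',(329,227),.053,T);print(a,b,np.linalg.norm(a-b),np.degrees(np.arctan2(*(a-b)[[0,1]]))) 
for p,q in(((273,226),(271,312)),((315,228),(312,314))):
  a=onz('wrist',p,.045,T);b=onz('wrist',q,.045,T);d=a-b;print(a,b,np.degrees(np.arctan2(d[1],d[0])))
E
```

```text
time: 4.52
ee_pos: [0.6257, 0.1713, 0.1331]
tcp_rot: [-179.4, -0.8, 15.1]
wrist_force: [0.4, 0.2, -0.2]
opening: 0.0858
time: 4.6
ee_pos: [0.6263, 0.1716, 0.1355]
tcp_rot: [-179.4, -1.0, 15.1]
wrist_force: [-0.7, -0.2, -0.3]
opening: 0.0854
[0.59419612 0.21646749 0.053     ] [0.60476458 0.16312708 0.053     ] 0.05437731348833487 -11.20699197406806
[0.58997889 0.20829799 0.045     ] [0.50762631 0.1907671  0.045     ] 12.017515075412044
[0.59798427 0.17337105 0.045     ] [0.51617691 0.15379594 0.045     ] 13.45688302678822
```

```bash

python3 -c "
from h import *
print(bot.get_obs())"
python3 -m pendant '[[[0,-2,0,0,0,0,100]]]'; python3 -m pendant '[[[0,-2,0,0,0,0,100]]]';python3 -m pendant '[[[0,0,0,0,0,0,100]]]'
python3 -c "
from h import *
print(bot.get_obs())"
```

```text
{'time': 4.6, 'q': array([ 15.03192455,  16.88976308,  16.24709578,  88.33869398,
         0.60381537, 179.95428317]), 'qd': array([ 0.55954126, -1.42775684,  1.28744799,  0.5294728 ,  0.68451496,
        0.06805907]), 'joint_efforts': array([-7.43328477e-02, -6.52609205e+01,  4.71291983e+01, -1.32120838e-01,
        3.37566482e-02, -1.72163595e-04]), 'ee_pos': array([0.62627122, 0.17159285, 0.13554739]), 'tcp_rot': array([-179.39699764,   -1.01912018,   15.07764607]), 'wrist_force': array([-0.66121242, -0.21970438, -0.34657374]), 'torque': array([ 0.01351928,  0.04519082, -0.05067882]), 'opening': 0.08536614995951747}
time: 4.68
ee_pos: [0.6239, 0.1824, 0.1375]
tcp_rot: [-179.1, -1.2, 15.9]
wrist_force: [0.0, 0.5, -0.2]
opening: 0.0856
time: 4.77
ee_pos: [0.6207, 0.1947, 0.1391]
tcp_rot: [-178.7, -1.3, 16.8]
wrist_force: [-0.0, 0.0, -0.3]
opening: 0.0852
time: 4.85
ee_pos: [0.6202, 0.1969, 0.1398]
tcp_rot: [-178.6, -1.3, 17.0]
wrist_force: [-0.6, 0.2, 1.2]
opening: 0.0854
{'time': 4.85, 'q': array([ 16.94392727,  16.76203625,  16.54687292,  88.45827782,
         1.39274284, 179.95400121]), 'qd': array([-0.19893693, -0.59026449,  0.15872226, -0.06200776, -0.57976758,
       -0.05044152]), 'joint_efforts': array([-2.10812087e-01, -6.55607772e+01,  4.72972620e+01, -2.31124819e-01,
        1.29811876e-01,  1.13071826e-05]), 'ee_pos': array([0.62020229, 0.19689153, 0.13981651]), 'tcp_rot': array([-178.60832248,   -1.32767645,   16.98992482]), 'wrist_force': array([-0.58123257,  0.17756384,  1.17494861]), 'torque': array([-0.01234925, -0.01019924,  0.04618621]), 'opening': 0.08542302729299749}
```

```bash

for i in 1 2 3 4 5; do python3 -m pendant '[[[0,0,0,0,0,-0.125,100],[0,0,0,0,0,-0.125,100],[0,0,0,0,0,-0.125,100],[0,0,0,0,0,-0.125,100],[0,0,0,0,0,-0.125,100]]]' | sed -n '1,3p'; done
python3 -c "
from h import *
print(bot.get_obs()['q'])"
```

```text
time: 5.27
ee_pos: [0.6187, 0.2009, 0.1405]
tcp_rot: [-179.6, -1.9, 53.0]
time: 5.68
ee_pos: [0.6173, 0.2037, 0.1402]
tcp_rot: [179.2, -1.8, 88.9]
time: 6.1
ee_pos: [0.6159, 0.2065, 0.1398]
tcp_rot: [178.3, -1.1, 124.7]
time: 6.52
ee_pos: [0.6145, 0.2092, 0.1394]
tcp_rot: [178.0, 0.0, 160.5]
time: 6.93
ee_pos: [0.6131, 0.2119, 0.1391]
tcp_rot: [178.4, 1.1, -163.7]
[18.32241849 16.62185086 16.29481658 88.48841941  1.55011288  2.06700492]
```

```bash
cat > to.py <<'E'
from h import *
import sys
# usage: x y z yaw -> tool-frame shift (cm) and rotvec
x,y,z,w=map(float,sys.argv[1:5]); T=T_tool()
print('shift cm',np.round(T[:3,:3].T@(np.array([x,y,z])-T[:3,3])*100,2),'rot',np.round((R.from_matrix(T[:3,:3]).inv()*R.from_euler('xyz',[180,0,w],degrees=True)).as_rotvec(),3), bot.get_obs()['ee_pos'].round(4),bot.get_obs()['tcp_rot'].round(2),bot.get_obs()['wrist_force'].round(1))
E
python3 -m pendant '[[[0,0,0,0.028,0.019,0.056,100],[0,0,0,0,0,0,100]]]' | head -3; python3 to.py .6145 .1956 .035 -167
```

```text
time: 7.1
ee_pos: [0.6125, 0.2126, 0.1392]
tcp_rot: [-180.0, -0.0, -166.2]
shift cm [ 0.2  -1.7  10.42] rot [-0.    -0.001  0.013] [0.6125 0.2126 0.1392] [-1.7998e+02 -4.0000e-02 -1.6625e+02] [0.4 0.1 0.3]
```

```bash

python3 -m pendant '[[[0.2,-1.7,0,0,0,0.016,100],[0,0,2,0,0,0,100],[0,0,0,0,0,0,100]]]' | head -3
python3 look.py w3 carrier0_lead carrier0_center apron_end;python3 to.py .6145 .1956 .035 -167
```

```text
time: 7.35
ee_pos: [0.6147, 0.1959, 0.1189]
tcp_rot: [179.9, 0.1, -167.0]
[0.6147 0.1959 0.1189] [ 179.9192    0.2037 -167.022 ]
carrier0_lead [314.5 179.2] 0.67 [0.5986 0.1918 0.049 ]
apron_end [312.8  67.1] 0.93 [0.5146 0.1713 0.045 ]
shift cm [ 0.24 -0.07  8.87] rot [ 0.002  0.007 -0.   ] [0.6162 0.1966 0.1237] [ 179.91    0.38 -167.01] [ 0.3 -0.2  0.2]
```

View pics/w3.png

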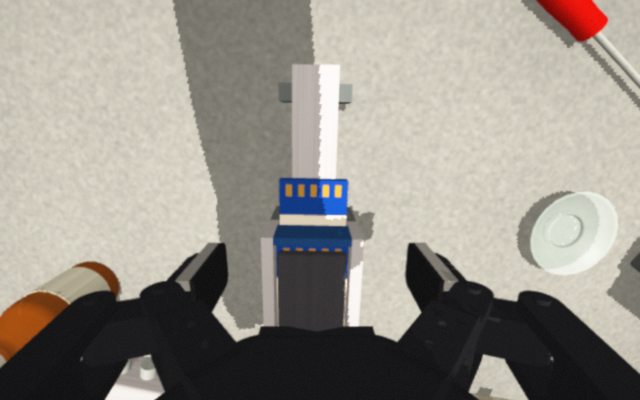

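```bash

python3 -m pendant '[[[0.2,-0.1,3,0,0.005,0,100],[0,0,3,0,0,0,100],[0,0,2,0,0,0,100],[0,0,0,0,0,0,100]]]'
python3 to.py .6145 .1956 .035 -167
```

```text
time: 7.88
ee_pos: [0.6178, 0.1962, 0.0476]
tcp_rot: [179.8, 0.7, -167.0]
wrist_force: [-0.8, 0.2, -0.2]
opening: 0.0854
shift cm [0.35 0.01 1.25] rot [0.003 0.011 0.   ] [0.6178 0.1962 0.0476] [ 179.83    0.66 -166.99] [-0.8  0.2 -0.2]
```

```bash

python3 -m pendant '[[[0.35,0,0.9,0,0.015,0,100],[0.1,0,0.4,0,0,0,100],[0,0,0,0,0,0,100]]]'
python3 to.py .6145 .1956 .035 -167
```

```text
time: 8.13
ee_pos: [0.6141, 0.1957, 0.037]
tcp_rot: [179.8, -0.1, -167.0]
wrist_force: [0.5, 0.4, -0.1]
opening: 0.0852
shift cm [-0.04 -0.02  0.2 ] rot [ 0.003 -0.002  0.001] [0.6141 0.1957 0.037 ] [ 1.7980e+02 -1.3000e-01 -1.6697e+02] [ 0.5  0.4 -0.1]
```

```bash

for i in 1 2 3; do python3 -m pendant '[[[0,0,0.05,0,0,0,50],[0,0,0,0,0,0,50],[0,0,0,0,0,0,50],[0,0,0,0,0,0,50]]]' 60; done
python3 look.py w4 carrier0_lead;  python3 to.py .6145 .1956 .035 -167
```

```text
time: 8.47
ee_pos: [0.6159, 0.1963, 0.0403]
tcp_rot: [179.8, 0.1, -167.0]
wrist_force: [0.6, 0.5, -0.8]
opening: 0.0429
time: 8.8
ee_pos: [0.6165, 0.1965, 0.0411]
tcp_rot: [179.8, 0.3, -167.0]
wrist_force: [0.4, -0.5, -0.3]
opening: 0.0429
time: 9.13
ee_pos: [0.6164, 0.1965, 0.0404]
tcp_rot: [179.8, 0.2, -167.0]
wrist_force: [0.2, -0.7, 0.9]
opening: 0.0426
[0.6164 0.1965 0.0404] [ 179.7702    0.2396 -166.9611]
carrier0_lead [312.4 202.7] 0.59 [0.5983 0.1911 0.049 ]
shift cm [ 0.21 -0.04  0.54] rot [0.004 0.004 0.001] [0.6164 0.1965 0.0404] [ 179.77    0.24 -166.96] [-0.7  0.3 -0.3]
```

View pics/w4.png

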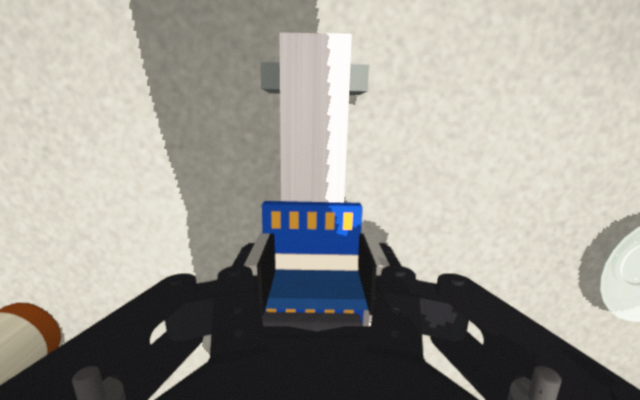

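```bash
python3 -c "
import cv2
im=cv2.imread('pics/w4.png')[190:340,220:410]; cv2.imwrite('pics/w4c.png',cv2.convertScaleAbs(cv2.resize(im,None,fx=4,fy=4,interpolation=cv2.INTER_CUBIC),alpha=1.6,beta=20))"
```

```text
(no output)
```

View pics/w4c.png

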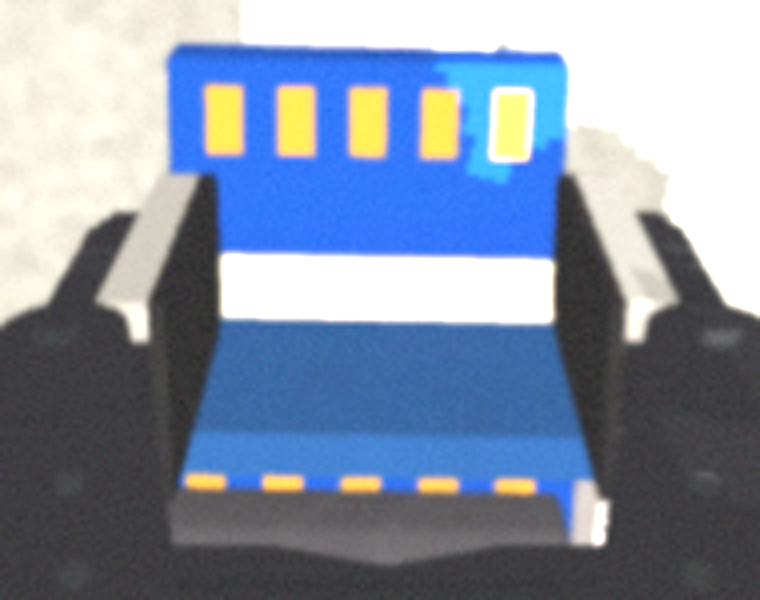

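```bash
python3 - <<'E'
from h import *
T,im=shot('side','s2'); u=proj('side',T[:3,3]); print(u, proj('side',T[:3,3]+[0,0,.03]),proj('side',T[:3,3]+[0,0,.1]))
c=np.array(bot.get_calibration('side')['intrinsics']);print(c[0,0])
x,y=int(u[0]),int(u[1]); cv2.imwrite('pics/s2c.png',cv2.convertScaleAbs(cv2.resize(im[y-60:y+30,x-60:x+60,::-1],None,fx=6,fy=6,interpolation=cv2.INTER_CUBIC),alpha=1.5,beta=15))
E
```

```text
[280.11275504 225.24614032] [279.46951897 216.33503027] [277.89596322 194.25818575]
375.6507854198437
```

View pics/s2c.png

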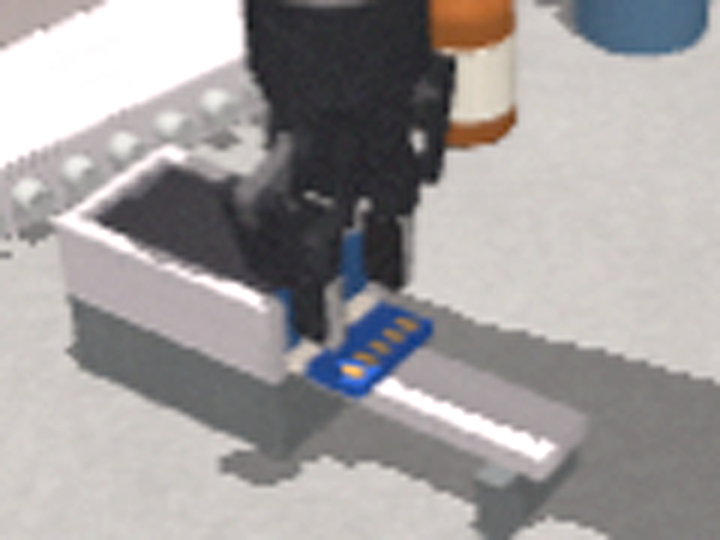

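```bash

python3 -m pendant '[[[0.2,-0.1,0.2,0,0,0,100],[0,0,0.2,0,0,0,100],[0,0,0.2,0,0,0,100],[0,0,0.2,0,0,0,100]]]'
python3 -m pendant '[[[0,0,1.2,0,0,0,100],[0,0,1,0,0,0,100],[0,0,0.5,0,0,0,100],[0,0,0,0,0,0,100]]]'
python3 to.py .6145 .1956 .006 -167
```

```text
time: 9.62
ee_pos: [0.6147, 0.195, 0.0321]
tcp_rot: [179.8, 0.3, -167.0]
wrist_force: [-0.6, 0.0, -0.3]
opening: 0.0855
time: 9.95
ee_pos: [0.6142, 0.195, 0.001]
tcp_rot: [179.8, 0.2, -167.0]
wrist_force: [0.4, 1.3, 0.8]
opening: 0.0855
shift cm [-0.04  0.06 -0.5 ] rot [0.004 0.004 0.001] [0.6142 0.195  0.001 ] [ 179.77    0.21 -166.96] [0.4 1.3 0.8]
```

```bash

for i in 1 2; do python3 -m pendant '[[[0,0,0,0,0,0,50],[0,0,0,0,0,0,50],[0,0,0,0,0,0,50],[0,0,0,0,0,0,50]]]' 60; done
python3 to.py .6145 .1956 .006 -167
```

```text
time: 10.28
ee_pos: [0.6138, 0.1946, 0.0007]
tcp_rot: [179.8, 0.1, -167.0]
wrist_force: [-0.5, -0.1, -1.6]
opening: 0.0549
time: 10.62
ee_pos: [0.6138, 0.1946, 0.0008]
tcp_rot: [179.8, 0.1, -167.0]
wrist_force: [-0.2, 0.4, -1.3]
opening: 0.0546
shift cm [-0.09  0.08 -0.52] rot [0.004 0.002 0.   ] [0.6138 0.1946 0.0008] [ 1.7979e+02  1.3000e-01 -1.6699e+02] [-0.2  0.4 -1.3]
```

```bash

python3 -m pendant '[[[0.6,0,0,0,0,0,50],[1.2,0,0,0,0,0,50],[1.5,0,0,0,0,0,50],[1.5,0,0,0,0,0,50],[1.5,0,0,0,0,0,50]]]'
python3 to.py .5554 .1809 .001 -167
```

```text
time: 11.03
ee_pos: [0.5561, 0.1815, 0.001]
tcp_rot: [179.8, 0.8, -167.0]
wrist_force: [1.3, 0.3, -2.2]
opening: 0.0547
shift cm [ 0.08 -0.04 -0.  ] rot [0.004 0.013 0.   ] [0.5561 0.1815 0.001 ] [ 179.76    0.76 -167.  ] [ 1.3  0.3 -2.2]
```

```bash

python3 -m pendant '[[[0,0,0,0,0,0,50],[0,0,0,0,0,0,50]]]'
python3 -m pendant '[[[0,0,0,0,0,0,100],[0,0,0,0,0,0,100],[0,0,0,0,0,0,100],[0,0,0,0,0,0,100]]]'
python3 look.py w5 carrier0_lead carrier0_center apron_end weight_center; python3 to.py .6145 .1950 .001 -167
```

```text
time: 11.2
ee_pos: [0.5534, 0.1809, 0.0011]
tcp_rot: [179.8, 0.7, -167.0]
wrist_force: [1.7, 0.7, -1.2]
opening: 0.0547
time: 11.53
ee_pos: [0.5558, 0.1816, 0.0023]
tcp_rot: [179.7, 0.9, -167.0]
wrist_force: [-0.6, -0.2, 0.2]
opening: 0.0858
[0.5558 0.1816 0.0023] [ 179.7513    0.8616 -166.9765]
carrier0_lead [315.6 230.5] 0.8 [0.5385 0.1782 0.049 ]
carrier0_center [314.7 331.3] 0.77 [0.5908 0.1898 0.049 ]
apron_end [318.6 172.5] 0.77 [0.5136 0.1737 0.045 ]
shift cm [-6.08 -0.01  0.19] rot [0.004 0.014 0.   ] [0.5553 0.1814 0.002 ] [ 179.75    0.83 -166.98] [-0.2  0.   0. ]
```

View pics/w5.png

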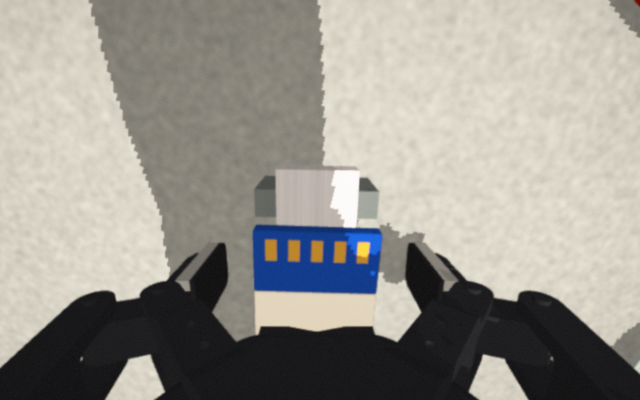

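```bash

python3 -m pendant '[[[-2,0,0,0,0.014,0,100],[-2.2,0,0.1,0,0,0,100],[-1.8,0,0,0,0,0,100],[0,0,0,0,0,0,100]]]'
python3 to.py .6145 .1950 .001 -167
```

```text
time: 12.12
ee_pos: [0.6144, 0.1951, 0.0007]
tcp_rot: [179.8, -0.1, -167.0]
wrist_force: [0.4, 0.3, 0.6]
opening: 0.0851
shift cm [-0.01 -0.01 -0.03] rot [ 0.004 -0.001  0.001] [0.6144 0.1951 0.0007] [ 1.7976e+02 -8.0000e-02 -1.6696e+02] [0.4 0.3 0.6]
```

```bash

python3 -m pendant '[[[0,0,0,0,0,0,50],[0,0,0,0,0,0,50],[0,0,0,0,0,0,50],[0,0,0,0,0,0,50],[0,0,0,0,0,0,50]]]' 60
python3 -m pendant '[[[0.6,0,0,0,0,0,50],[0.8,0,0,0,0,0,50],[0.6,0,0,0,0,0,50],[0,0,0,0,0,0,50],[0,0,0,0,0,0,50]]]'
python3 look.py w6 carrier0_lead apron_end
python3 to.py .597 .191 .001 -167
```

```text
time: 12.53
ee_pos: [0.6132, 0.1944, 0.0004]
tcp_rot: [179.8, -0.1, -167.0]
wrist_force: [1.2, 0.5, -2.6]
opening: 0.055
time: 12.95
ee_pos: [0.5896, 0.1892, 0.0007]
tcp_rot: [179.8, -0.2, -167.0]
wrist_force: [-0.1, -0.1, -1.0]
opening: 0.0546
[0.5896 0.1892 0.0007] [ 179.7806   -0.2088 -166.9572]
carrier0_lead [322.8  80.6] 0.72 [0.5119 0.1747 0.049 ]
shift cm [-0.69  0.01 -0.04] rot [ 0.004 -0.003  0.001] [0.5903 0.1893 0.0006] [ 179.78   -0.19 -166.96] [ 1.3 -0.3 -0.5]
```

```bash

python3 -m pendant '[[[0,0,-1,0,0,0,50],[0,0,-3,0,0,0,50],[0,0,-3,0,0,0,50],[0,0,0,0,0,0,50]]]' 80
python3 -m pendant '[[[2,0,0,0,0,-0.12,50],[0,0,0,0,0,-0.12,50],[0,0,0,0,0,-0.12,50],[0,0,0,0,0,-0.12,50],[0,0,0,0,0,-0.12,50]]]'
python3 -m pendant '[[[0,0,0,0,0,-0.12,50],[0,0,0,0,0,-0.12,50],[0,0,0,0,0,-0.12,50],[0,0,0,0,0,-0.12,50],[0,0,0,0,0,-0.12,50]]]'
python3 -m pendant '[[[0,0,0,0,0,-0.12,50],[0,0,0,0,0,-0.12,50],[0,0,0,0,0,0,50]]]'
python3 to.py .545 -.165 .07 -81.6;  python3 look.py w7 carrier0_lead
```

```text
time: 13.43
ee_pos: [0.5895, 0.1887, 0.0726]
tcp_rot: [179.8, -0.4, -167.0]
wrist_force: [0.8, 0.5, 0.6]
opening: 0.0543
time: 13.85
ee_pos: [0.572, 0.1847, 0.0782]
tcp_rot: [179.8, 0.1, -131.5]
wrist_force: [0.3, -0.6, -1.6]
opening: 0.0543
time: 14.27
ee_pos: [0.5733, 0.1851, 0.0809]
tcp_rot: [180.0, 0.3, -95.7]
wrist_force: [0.1, -0.6, -0.9]
opening: 0.0541
time: 14.52
ee_pos: [0.574, 0.1853, 0.0822]
tcp_rot: [-179.9, 0.3, -81.0]
wrist_force: [0.5, -0.7, -1.0]
opening: 0.0546
shift cm [34.15  8.33  1.05] rot [-0.002  0.005  0.01 ] [0.574  0.1853 0.0822] [-179.9     0.27  -81.03] [ 0.5 -0.7 -1. ]
[0.574  0.1853 0.0822] [-179.8878    0.2765  -81.4328]
carrier0_lead [323.   81.9] 0.85 [0.5835 0.0989 0.049 ]
```

View pics/w7.png

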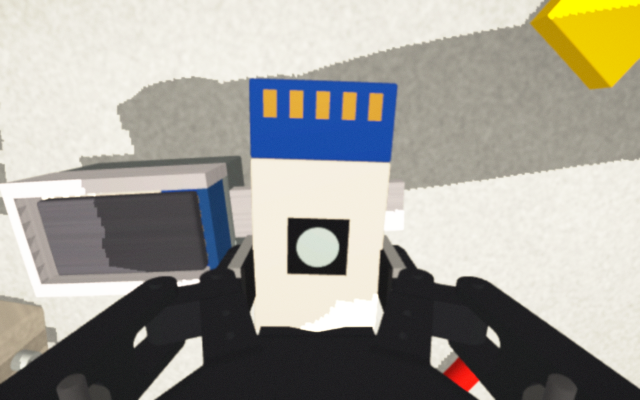

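```bash

python3 -m pendant '[[[3.8,1,0,0,0,0,50],[3.8,1,0,0,0,0,50],[3.8,1,0,0,0,0,50],[3.8,1,0,0,0,0,50],[3.8,1,0,0,0,0,50]]]'
python3 -m pendant '[[[3.8,1,0,0,0,0,50],[3.8,1,0,0,0,-0.02,50],[3.8,1,0,0,0,-0.02,50],[0,0,0,0,0,0,50],[0,0,0,0,0,0,50]]]'
python3 to.py .545 -.165 .07 -79.4;  python3 look.py w8 carrier0_lead reader_mouth bed_end
```

```text
time: 15.03
ee_pos: [0.5512, -0.0089, 0.0809]
tcp_rot: [-179.8, 0.4, -82.2]
wrist_force: [0.3, 0.1, -0.7]
opening: 0.0545
time: 15.45
ee_pos: [0.5343, -0.1388, 0.0813]
tcp_rot: [-179.7, 0.2, -81.6]
wrist_force: [-0.0, 0.8, -1.5]
opening: 0.0543
shift cm [ 2.76 -0.67  1.12] rot [-0.005  0.004 -0.038] [ 0.5343 -0.1388  0.0813] [-179.7     0.24  -81.57] [-0.   0.8 -1.5]
[ 0.5343 -0.1388  0.0813] [-179.7125    0.2149  -81.5107]
carrier0_lead [322.7  83.1] 0.74 [ 0.5432 -0.2244  0.049 ]
reader_mouth [298.5   4.3] 0.69 [ 0.565  -0.2683  0.045 ]
```

View pics/w8.png

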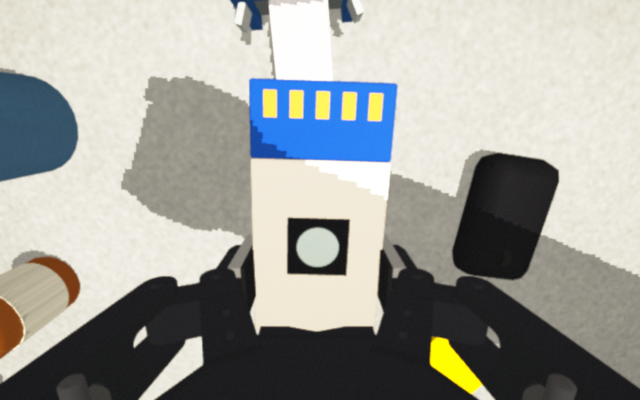

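```bash

python3 -m pendant '[[[2.2,-0.9,0,-0.005,0.004,-0.038,50],[0,0,0,0,0,0,50],[0,0,0,0,0,0,50]]]'
python3 look.py w9 carrier0_lead carrier0_center reader_mouth bed_end
python3 to.py .545 -.165 .07 -79.4
```

```text
time: 15.9
ee_pos: [0.5484, -0.1528, 0.0812]
tcp_rot: [180.0, 0.0, -78.7]
wrist_force: [0.1, 0.2, -0.9]
opening: 0.0543
[ 0.5484 -0.1528  0.0812] [-179.9896    0.026   -78.7049]
carrier0_lead [321.3  81.8] 0.92 [ 0.5625 -0.2387  0.049 ]
reader_mouth [325.6  35.4] 0.96 [ 0.5654 -0.2669  0.045 ]
shift cm [1.1  0.52 1.14] rot [-0.     0.     0.012] [ 0.5479 -0.1532  0.0814] [-1.7998e+02  2.0000e-02 -7.8730e+01] [ 0.2  0.4 -0.9]
```

View pics/w9.png

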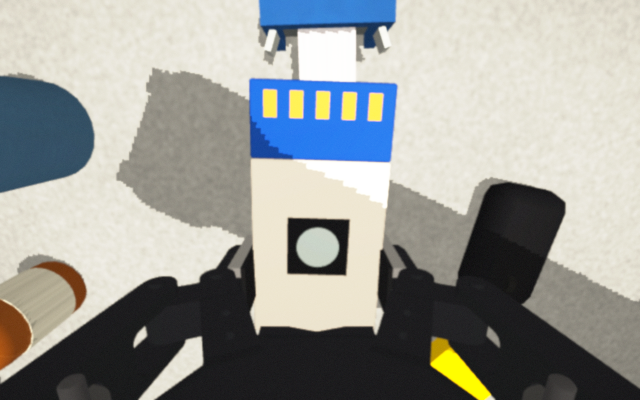

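```bash
python3 - <<'E'
from h import *
im=cv2.imread('pics/w9.png').astype(int); T=np.eye(4);T[:3,:3]=R.from_euler('xyz',[-179.9896,.026,-78.7049],degrees=True).as_matrix();T[:3,3]=[.5484,-.1528,.0812]
hsv=cv2.cvtColor(im.astype(np.uint8),cv2.COLOR_BGR2HSV)
blue=(hsv[...,0]>95)&(hsv[...,0]<125)&(hsv[...,1]>150)
bright=blue&(hsv[...,2]>150)
def ang(pts,z):
    P=np.array([onz('wrist',p,z,T) for p in pts]); c=P.mean(0); u,s,v=np.linalg.svd(P-c); d=v[0]; return c.round(4),np.degrees(np.arctan2(d[1],d[0])).round(2),s[1].round(4), P[0].round(4),P[-1].round(4)
# bridge top near edge
e=[];f=[]
for x in range(262,395,4):
    r=np.where(bright[:45,x])[0]
    if len(r): e.append((x,r.max()+.5))
for x in range(256,392,4):
    r=np.where(blue[60:160,x])[0]
    if len(r): f.append((x,r.min()+59.5))
print('bridge',ang(e,.066)); print([y for x,y in e])
print('lead',ang(f,.1325)); print([y for x,y in f])
b=np.where(bright[15])[0];print('bridge row15',b.min(),b.max()); 
for r in range(36,78,6): print(r,im[r,285:370,1].tolist()) if r in(48,72) else 0
for r in(90,110,130,150):
    q=np.where(blue[r])[0]; q=q[(q>230)&(q<420)]; a,b=[onz('wrist',(c,r),.1325,T) for c in(q.min()-.5,q.max()+.5)]; print('carr',r,q.min(),q.max(),((a+b)/2).round(4),np.linalg.norm(a-b).round(4))
E
```

```text
bridge (array([ 0.565 , -0.2682,  0.066 ]), np.float64(-167.01), np.float64(0.001), array([ 0.6012, -0.2598,  0.066 ]), array([ 0.5288, -0.2769,  0.066 ]))
[np.float64(25.5), np.float64(25.5), np.float64(25.5), np.float64(24.5), np.float64(24.5), np.float64(24.5), np.float64(24.5), np.float64(24.5), np.float64(24.5), np.float64(24.5), np.float64(23.5), np.float64(23.5), np.float64(23.5), np.float64(23.5), np.float64(23.5), np.float64(23.5), np.float64(23.5), np.float64(23.5), np.float64(22.5), np.float64(22.5), np.float64(22.5), np.float64(22.5), np.float64(22.5), np.float64(22.5), np.float64(22.5), np.float64(22.5), np.float64(22.5), np.float64(22.5), np.float64(21.5), np.float64(21.5), np.float64(21.5), np.float64(21.5), np.float64(21.5), np.float64(20.5)]
lead (array([ 0.5617, -0.2295,  0.1325]), np.float64(-170.78), np.float64(0.0007), array([ 0.5863, -0.2256,  0.1325]), array([ 0.5371, -0.2336,  0.1325]))
[np.float64(78.5), np.float64(78.5), np.float64(78.5), np.float64(78.5), np.float64(79.5), np.float64(79.5), np.float64(79.5), np.float64(79.5), np.float64(79.5), np.float64(79
[... 813 characters left out ...]
39, 179, 148, 149, 170, 202, 226, 229, 209, 173, 157, 154, 151, 154, 163]
72 [235, 236, 237, 238, 237, 237, 232, 216, 169, 150, 146, 145, 149, 170, 230, 253, 254, 254, 254, 254, 254, 254, 254, 254, 254, 254, 254, 254, 254, 254, 254, 254, 254, 254, 254, 254, 254, 254, 254, 254, 254, 253, 253, 254, 254, 254, 254, 254, 254, 254, 254, 254, 254, 254, 254, 254, 254, 254, 254, 254, 254, 254, 254, 254, 254, 254, 254, 254, 254, 253, 249, 239, 236, 233, 232, 232, 233, 232, 232, 231, 230, 230, 230, 231, 232]
carr 90 250 395 [ 0.5609 -0.2265  0.1325] 0.0556
carr 110 250 394 [ 0.5596 -0.2193  0.1325] 0.056
carr 130 251 392 [ 0.5583 -0.2118  0.1325] 0.0557
carr 150 251 390 [ 0.5572 -0.2041  0.1325] 0.0559
```

```bash

python3 to.py .5404 -.1631 .08 -75
python3 -m pendant '[[[0,0,0,0,0,-0.065,50],[0,0,0,0,0,0,50]]]'|head -3
python3 to.py .5404 -.1631 .02 -75
```

```text
shift cm [0.82 0.93 0.14] rot [-0.     0.    -0.065] [ 0.5479 -0.1532  0.0814] [-1.7998e+02  2.0000e-02 -7.8730e+01] [ 0.2  0.4 -0.9]
time: 16.32
ee_pos: [0.5478, -0.1524, 0.0816]
tcp_rot: [-180.0, 0.0, -74.9]
shift cm [0.84 0.99 6.16] rot [-0.     0.     0.002] [ 0.5478 -0.1524  0.0816] [-1.7997e+02  2.0000e-02 -7.4870e+01] [-0.3 -0.9 -0.5]
```

```bash

python3 -m pendant '[[[0.84,0.99,0,0,0,0,50],[0,0,2.5,0,0,0,50],[0,0,2.5,0,0,0,50],[0,0,1,0,0,0,50],[0,0,0,0,0,0,50]]]'|head -3
python3 -m pendant '[[[0,0,0,0,0,0,50],[0,0,0,0,0,0,50]]]'|head -3
cat > chk.py <<'E'
from h import *
import sys
# compare carrier lead/side centres with reader geometry; carrier top height = ee z + .0525
name=sys.argv[1]; T,im=shot('wrist',name); zc=T[2,3]+.0525
hsv=cv2.cvtColor(im,cv2.COLOR_RGB2HSV); blue=(hsv[...,0]>95)&(hsv[...,0]<125)&(hsv[...,1]>150)
M=np.array([.5651,-.2682]); u=np.array([np.cos(np.radians(-77)),np.sin(np.radians(-77))]); n=np.array([-u[1],u[0]])
for r in range(86,156,12):
    q=np.where(blue[r])[0]; q=q[(q>230)&(q<420)]
    if len(q)<50: continue
    a,b=[onz('wrist',(c,r),zc,T) for c in(q.min()-.5,q.max()+.5)]; c=((a+b)/2)[:2]-M
    print(r,q.min(),q.max(),'x %.4f y %.4f w %.4f'%(c@u,c@n,np.linalg.norm(a-b)))
for m in bot.mark_of('wrist','carrier0_lead')[:1]: c=onz('wrist',m['uv'],zc-.004,T)[:2]-M; print('lead',m['uv'],c@u,c@n)
for m in bot.mark_of('wrist','reader_mouth')[:1]: c=onz('wrist',m['uv'],.045,T)[:2]-M; print('mouth',m['uv'],c@u,c@n)
E
python3 chk.py w10
python3 to.py .5404 -.1631 .0125 -75
```

```text
time: 16.73
ee_pos: [0.5397, -0.1649, 0.0219]
tcp_rot: [-179.8, -0.1, -75.3]
time: 16.9
ee_pos: [0.5391, -0.1652, 0.0227]
tcp_rot: [-179.8, -0.1, -75.4]
86 250 396 x -0.0302 y -0.0024 w 0.0553
98 250 395 x -0.0345 y -0.0023 w 0.0554
110 250 394 x -0.0389 y -0.0023 w 0.0555
122 250 393 x -0.0434 y -0.0022 w 0.0557
134 251 391 x -0.0479 y -0.0022 w 0.0550
146 251 390 x -0.0526 y -0.0021 w 0.0552
lead [323.4, 81.2] -0.02808509272731563 -0.0025607498002031973
mouth [316.9, 24.4] -0.0008726474601504483 0.0007513728476624994
shift cm [-0.19 -0.11  1.07] rot [-0.004 -0.003 -0.007] [ 0.5398 -0.1652  0.0232] [-1.7975e+02 -1.5000e-01 -7.5380e+01] [-0.1 -1.1  0.2]
```

```bash

python3 -m pendant '[[[0,-0.25,0.8,-0.004,-0.003,-0.012,50],[0,0,0.3,0,0,0,50],[0,0,0,0,0,0,50]]]'|head -3
cat >> chk.py <<'E'
v=im.astype(int).min(2)
for r in range(36,78,6):
    x0=int(m['uv'][0]); l=x0
    while v[r,l]>215 and l>x0-60: l-=1
    q=x0
    while v[r,q]>215 and q<x0+60: q+=1
    a,b=[onz('wrist',(c,r),.045,T) for c in(l+.5,q-.5)]; c=((a+b)/2)[:2]-M
    print('bed',r,l,q,'x %.4f y %.4f w %.4f'%(c@u,c@n,np.linalg.norm(a-b)))
E
python3 chk.py w11
python3 to.py .5425 -.1631 .0025 -74.8
```

```text
time: 17.3
ee_pos: [0.5438, -0.1648, 0.0132]
tcp_rot: [-179.8, -0.1, -74.6]
86 250 396 x -0.0295 y 0.0034 w 0.0553
98 250 395 x -0.0338 y 0.0034 w 0.0554
110 250 394 x -0.0382 y 0.0033 w 0.0555
122 250 393 x -0.0427 y 0.0033 w 0.0557
134 251 391 x -0.0472 y 0.0033 w 0.0550
146 251 390 x -0.0519 y 0.0033 w 0.0552
lead [324.1, 81.2] -0.02737895758164425 0.002960407914470319
mouth [331.8, 21.6] -0.0015700373797665945 0.000570177811396931
bed 36 289 375 x -0.0071 y 0.0002 w 0.0362
bed 42 289 375 x -0.0094 y 0.0001 w 0.0363
bed 48 289 375 x -0.0118 y -0.0001 w 0.0365
bed 54 289 374 x -0.0142 y 0.0000 w 0.0362
bed 60 288 374 x -0.0166 y 0.0001 w 0.0368
bed 66 288 374 x -0.0190 y -0.0000 w 0.0369
bed 72 288 374 x -0.0215 y -0.0002 w 0.0371
shift cm [-0.2   0.08  1.11] rot [-0.003 -0.001  0.003] [ 0.5438 -0.1648  0.0136] [-1.7984e+02 -6.0000e-02 -7.4620e+01] [ 0.5  0.1 -0.8]
```

```bash

python3 -m pendant '[[[0,0.3,0,-0.003,0,0,50],[0,0,0,0,0,0,50],[0,0,0,0,0,0,50]]]'|head -3
python3 chk.py w12 | grep -v bed
python3 to.py .5405 -.1640 .0025 -74.8
```

```text
time: 17.7
ee_pos: [0.5406, -0.1657, 0.0139]
tcp_rot: [180.0, -0.1, -74.6]
86 250 396 x -0.0294 y 0.0002 w 0.0553
98 250 395 x -0.0337 y 0.0002 w 0.0554
110 250 394 x -0.0381 y 0.0001 w 0.0555
122 250 393 x -0.0425 y 0.0001 w 0.0557
134 251 391 x -0.0471 y 0.0001 w 0.0550
146 251 390 x -0.0517 y 0.0001 w 0.0552
lead [325.0, 81.7] -0.027409046713857774 -0.0005878176691645016
mouth [324.3, 19.0] -0.00035677837561411195 0.0005155886843944411
shift cm [-0.17 -0.03  1.13] rot [ 0.    -0.001  0.003] [ 0.5407 -0.1657  0.0138] [ 1.7998e+02 -7.0000e-02 -7.4620e+01] [ 0.2 -0.7 -0.7]
```

```bash

python3 -m pendant '[[[0,0,0.9,0,0,0,50],[0,0,0.2,0,0,0,50],[0,0,0,0,0,0,50],[0,0,0,0,0,0,50]]]'
python3 chk.py w13 | grep -v bed
python3 to.py .5405 -.1657 .0025 -74.6
```

```text
time: 18.18
ee_pos: [0.5409, -0.1658, 0.0018]
tcp_rot: [-180.0, -0.1, -74.6]
wrist_force: [-0.7, -0.5, 3.6]
opening: 0.0542
86 250 396 x -0.0292 y 0.0004 w 0.0553
98 250 395 x -0.0336 y 0.0004 w 0.0554
110 250 394 x -0.0380 y 0.0004 w 0.0555
122 250 393 x -0.0424 y 0.0004 w 0.0557
134 251 391 x -0.0470 y 0.0003 w 0.0550
146 251 390 x -0.0516 y 0.0003 w 0.0552
lead [324.6, 83.2] -0.02784721079716855 -0.00023805892477469365
mouth [326.9, 12.0] -0.0012941550018808036 6.3687978043334786e-06
shift cm [-0.02  0.03 -0.06] rot [-0.    -0.002 -0.   ] [ 0.5409 -0.1658  0.0019] [-1.7999e+02 -9.0000e-02 -7.4620e+01] [-0.  -0.4 -0.1]
```

```bash

python3 -m pendant '[[[0,0,-0.1,0,0,0,50],[1,0.04,0,0,0,0,50],[1,0.04,0,0,0,0,50],[0,0,0,0,0,0,50]]]'
python3 chk.py w14 | grep -v bed
python3 to.py .5405 -.1657 .0025 -74.6
```

```text
time: 18.67
ee_pos: [0.5458, -0.1868, 0.0031]
tcp_rot: [-180.0, -0.1, -74.6]
wrist_force: [0.4, 0.2, -1.8]
opening: 0.0543
86 250 396 x -0.0077 y 0.0006 w 0.0553
98 250 395 x -0.0120 y 0.0005 w 0.0554
110 250 394 x -0.0164 y 0.0005 w 0.0555
122 250 393 x -0.0209 y 0.0005 w 0.0557
134 251 391 x -0.0254 y 0.0005 w 0.0550
146 251 390 x -0.0301 y 0.0005 w 0.0552
lead [323.5, 83.5] -0.006425214014210336 0.0003491578281277154
mouth [324.6, 70.2] -0.000592531579943317 3.2356280810091e-05
shift cm [-2.03 -0.06  0.04] rot [ 0.    -0.001  0.001] [ 0.5453 -0.1854  0.0029] [ 1.7998e+02 -5.0000e-02 -7.4550e+01] [ 0.2 -0.7 -0.2]
```

```bash

python3 -m pendant '[[[1,0.05,0,0,0,0,50],[1,0.05,0,0,0,0,50],[0,0,0,0,0,0,50]]]'
python3 to.py .5495 -.2050 .0010 -74.6
python3 -m pendant '[[[0,0,0.15,0,0,0,50],[0,0,0.1,0,0,0,50],[0,0,0,0,0,0,50]]]'
python3 to.py .5495 -.2050 .0010 -74.6
```

```text
time: 19.07
ee_pos: [0.55, -0.2062, 0.0029]
tcp_rot: [180.0, -0.1, -74.5]
wrist_force: [0.4, -0.6, -0.2]
opening: 0.0544
shift cm [-0.13  0.01  0.19] rot [ 0.    -0.001  0.002] [ 0.55   -0.2062  0.0029] [ 1.7998e+02 -5.0000e-02 -7.4490e+01] [ 0.4 -0.6 -0.2]
time: 19.32
ee_pos: [0.5502, -0.2072, 0.0005]
tcp_rot: [180.0, -0.0, -74.6]
wrist_force: [-0.5, 0.6, 2.7]
opening: 0.0543
shift cm [-0.23  0.01 -0.05] rot [ 0.    -0.001  0.001] [ 5.502e-01 -2.072e-01  5.000e-04] [ 1.7999e+02 -4.0000e-02 -7.4570e+01] [-0.5  0.6  2.7]
```

```bash

python3 -m pendant '[[[0.6,0.03,0,0,0,0,50],[0.5,0.02,0,0,0,0,50],[0,0,0,0,0,0,50]]]' | sed -n 2,4p
for i in 1 2 3 4; do python3 -m pendant '[[[0.3,0.012,0,0,0,0,50]]]' | sed -n '2p;4p'; done
```

```text
ee_pos: [0.5529, -0.2183, 0.0006]
tcp_rot: [-180.0, -0.1, -74.5]
wrist_force: [-0.3, -0.7, 0.0]
ee_pos: [0.5536, -0.2213, 0.0006]
wrist_force: [0.3, -0.7, 0.7]
ee_pos: [0.5544, -0.2245, 0.0005]
wrist_force: [-1.3, -0.5, 1.0]
ee_pos: [0.5551, -0.2277, 0.0005]
wrist_force: [-0.3, 1.3, -0.1]
ee_pos: [0.5557, -0.2301, 0.0005]
wrist_force: [-2.6, 8.6, 2.9]
```

```bash

python3 -m pendant '[[[0.15,0.006,0,0,0,0,50]]]' | sed -n '2p;4p'
python3 -m pendant '[[[0.15,0.006,0,0,0,0,50]]]' | sed -n '2p;4p'
python3 -m pendant '[[[0,0,0,0,0,0,50]]]' | sed -n '2p;4p'
python3 - <<'E'
from h import *
T,im=shot('wrist','w15')
for c in('wrist',): print([ (m['extent'],m['confidence'],int(m['pixels'].sum())) for m in bot.masks_of(c,'plunger')][:2])
E
```

```text
ee_pos: [0.5558, -0.2308, 0.0005]
wrist_force: [-3.7, 8.7, 4.4]
ee_pos: [0.5559, -0.2313, 0.0005]
wrist_force: [-2.0, 7.4, 2.5]
ee_pos: [0.5559, -0.2311, 0.0006]
wrist_force: [0.3, 0.5, 1.5]
[([273.9, 47.2, 377.3, 80.4], 0.72, 2325)]
```

```bash

python3 -m pendant '[[[0.3,0.012,0,0,0,0,50]]]' | sed -n '2p;4p'
python3 -m pendant '[[[0.25,0.01,0,0,0,0,50]]]' | sed -n '2p;4p'
python3 -m pendant '[[[0,0,0,0,0,0,50]]]' | sed -n '2p;4p'
python3 - <<'E'
from h import *
T,im=shot('wrist','w16'); print(T[:3,3])
cv2.imwrite('pics/w16c.png',cv2.convertScaleAbs(cv2.resize(im[20:140,230:410,::-1],None,fx=4,fy=4,interpolation=cv2.INTER_CUBIC),alpha=1.2,beta=10))
E
```

```text
ee_pos: [0.5563, -0.2331, 0.0005]
wrist_force: [-2.6, 8.3, 3.0]
ee_pos: [0.5566, -0.2346, 0.0005]
wrist_force: [-2.9, 9.1, 3.3]
ee_pos: [0.5566, -0.2346, 0.0006]
wrist_force: [-0.9, -0.4, 1.4]
[ 0.55659014 -0.23460458  0.00062513]
```

```bash

python3 -m pendant '[[[0,0,0,0,0,0,60],[0,0,0,0,0,0,70],[0,0,0,0,0,0,90],[0,0,0,0,0,0,100],[0,0,0,0,0,0,100]]]'
python3 -m pendant '[[[0,0,-1,0,0,0,100],[0,0,-3,0,0,0,100],[0,0,-3.5,0,0,0,100],[0,0,-3.5,0,0,0,100],[0,0,0,0,0,0,100]]]'
python3 -m pendant '[[[-3,0,-3,0,0,0,100],[-3,0,-2,0,0,0,100],[0,0,0,0,0,0,100],[0,0,0,0,0,0,100]]]'
python3 - <<'E'
from h import *
T,im=shot('wrist','w17'); print(T[:3,3])
M=np.array([.5651,-.2682]); u=np.array([np.cos(np.radians(-77)),np.sin(np.radians(-77))]); n=np.array([-u[1],u[0]])
for k,z in(('carrier0_lead',.049),('carrier0_center',.049),('reader_mouth',.045),('bed_end',.045)):
    for m in bot.mark_of('wrist',k)[:1]: c=onz('wrist',m['uv'],z,T)[:2]-M; print(k,m['uv'],round(m['confidence'],2),c@u,c@n)
print([(m['extent'],m['confidence']) for m in bot.masks_of('wrist','plunger')][:2])
x,y=map(int,proj('wrist',[.5651+.0,-.2682,.045],T)); print(x,y)
y0=max(0,y-90);cv2.imwrite('pics/w17c.png',cv2.resize(im[y0:y0+200,x-130:x+130,::-1],None,fx=3,fy=3,interpolation=cv2.INTER_CUBIC))
shot('top','t2')
for k,z in(('weight_center',.074),): print([ (onz('top',m['uv'],z),m['confidence']) for m in bot.mark_of('top',k)[:1]])
E
```

```text
time: 20.97
ee_pos: [0.5569, -0.2357, 0.0004]
tcp_rot: [-180.0, 0.5, -74.4]
wrist_force: [-0.2, -0.5, 0.7]
opening: 0.0854
time: 21.38
ee_pos: [0.555, -0.2363, 0.1144]
tcp_rot: [179.8, 0.6, -74.4]
wrist_force: [1.2, 0.4, 1.1]
opening: 0.0853
time: 21.72
ee_pos: [0.5404, -0.182, 0.1673]
tcp_rot: [-179.9, 0.4, -74.5]
wrist_force: [0.7, 0.2, 0.7]
opening: 0.0856
[ 0.54039261 -0.18196772  0.16726405]
carrier0_lead [317.6, 36.1] 0.64 0.044209417433454495 0.00039335695870086965
carrier0_center [318.1, 100.7] 0.72 -0.010215253757248452 -0.0024752689194101995
reader_mouth [317.0, 93.1] 0.66 -0.0032983090699567202 -0.0011614166481225831
bed_end [387.6, 342.6] 0.31 -0.2781432170249233 -0.09686529647674928
[([300.0, 24.5, 338.5, 35.8], 0.57)]
315 89
[(array([0.69963699, 0.21454151, 0.074     ]), 0.69)]
```

View pics/w17c.png

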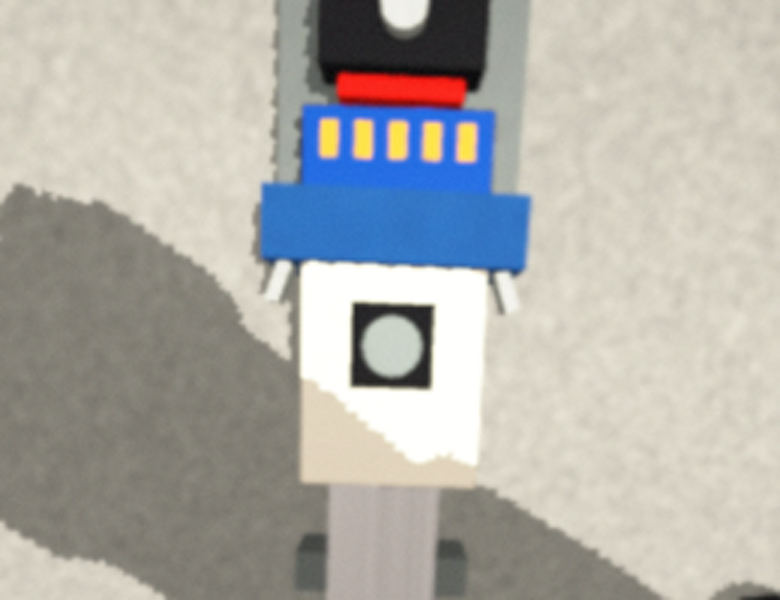

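```bash
python3 -c "
from h import *
print(bot.get_obs()['time'],bot.get_obs()['wrist_force']); print(bot.job_done())"
```

```text
22.1167 [ 0.02001298 -0.65029334  0.12880478]
the job is handed in; nothing more can be done
None
```

I drew the bottom carrier out in two pulls and loaded it blue end first under the reader's bridge. I pushed it against the plunger until the plunger moved, released it, and handed the job in at about 22 s.

- **Carrier position:** the last wrist picture shows it flat on the bed, its blue end against the red plunger. The measurements put that end about 44 mm past the bridge edge and within 1 mm sideways. The centre mark read 2.5 mm off sideways, an apparent skew of about 3°, which the last edge measurements before insertion do not support.
- **Plunger travel:** my estimate is 5.5 to 7 mm, from where the force rose (8–9 N while pushing). It is probably a little past half-way but inside the 2–8 mm window. I felt no hard end, and no direct reading of the travel was available.
- **Stack and weight:** the weight measured about 4 mm from the middle of the magazine. I did not measure the inner carriers separately.
- **Bystanders:** I saw no contact with any of them, but I did not measure their positions again at the end.
- **Disagreement found:** the finger tips sit about 30 mm above the reported TCP at the gripping width. The first closing therefore passed above the carrier without touching it, and I went lower and gripped again.

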